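# Switch the counter on for opening

### The job

Switch the shop counter on for opening time with its push switches: press the large round key, then the square key, then the bar key, each gently with the fingertips and each until it is fully down and stays there. Leave the small round key up, and leave the switches and everything else standing where they are, without picking anything up.

Things in the scene. Friction and masses are not known exactly. Their poses are not given: they have to be found in the camera images.
- round_switch: Large round switch: grey round puck 84 mm across and 18 mm high, with a white round key 48 mm across in the middle of its top. The switch unit stands loose on the counter, about 0.4 kg with a rubber foot; body origin: centre of its underside, z up.
- round_top (a point): Centre of the top face of the key of the large round switch; moves with it. The key's cap is cushioned: besides sliding with the key it gives 1 mm for each 1.5 N and springs back from that. So a fingertip pressing it fully down goes 10 to 12 mm below the raised top, with 3 to 6 N.
- round_key (a joint): Key of the large round switch. Joint value: how far it is pushed in; 0 = up (key top 38 mm above the counter), 0.008 m = fully down (key top 30 mm above the counter once let go); starts within 1 mm of up. It slides straight down under about 3 N and stays where it is pushed, with no return. Fully down: 0.006 m or more.
- square_switch: Square switch: grey square base 80 x 80 mm, 18 mm high, with a white square key 42 x 42 mm in the middle of its top. The switch unit stands loose on the counter, about 0.4 kg with a rubber foot; body origin: centre of its underside, z up.
- square_top (a point): Centre of the top face of the key of the square switch; moves with it. The key's cap is cushioned: besides sliding with the key it gives 1 mm for each 1.5 N and springs back from that. So a fingertip pressing it fully down goes 10 to 12 mm below the raised top, with 3 to 6 N.
- square_key (a joint): Key of the square switch. Joint value: how far it is pushed in; 0 = up (key top 38 mm above the counter), 0.008 m = fully down (key top 30 mm above the counter once let go); starts within 1 mm of up. It slides straight down under about 3 N and stays where it is pushed, with no return. Fully down: 0.006 m or more.
- bar_switch: Bar switch: grey oblong base 52 x 100 mm, 18 mm high (long side along its y), with a white bar-shaped key 24 x 70 mm (long along y) in the middle of its top. The switch unit stands loose on the counter, about 0.4 kg with a rubber foot; body origin: centre of its underside, z up.
- bar_top (a point): Centre of the top face of the key of the bar switch; moves with it. The key's cap is cushioned: besides sliding with the key it gives 1 mm for each 1.5 N and springs back from that. So a fingertip pressing it fully down goes 10 to 12 mm below the raised top, with 3 to 6 N.
- bar_key (a joint): Key of the bar switch. Joint value: how far it is pushed in; 0 = up (key top 38 mm above the counter), 0.008 m = fully down (key top 30 mm above the counter once let go); starts within 1 mm of up. It slides straight down under about 3 N and stays where it is pushed, with no return. Fully down: 0.006 m or more.
- small_switch: Small-key switch, to be left up: the same grey round puck (84 mm across, 18 mm high) as the large round switch, but its white round key is only 24 mm across. The switch unit stands loose on the counter, about 0.4 kg with a rubber foot; body origin: centre of its underside, z up.
- small_top (a point): Centre of the top face of the key of the small-key switch; moves with it. The key's cap is cushioned: besides sliding with the key it gives 1 mm for each 1.5 N and springs back from that. So a fingertip pressing it fully down goes 10 to 12 mm below the raised top, with 3 to 6 N.
- small_key (a joint): Key of the small-key switch. Joint value: how far it is pushed in; 0 = up (key top 38 mm above the counter), 0.008 m = fully down (key top 30 mm above the counter once let go); starts within 1 mm of up. It slides straight down under about 3 N and stays where it is pushed, with no return. Fully down: 0.006 m or more.
- balm_tin_1: White round balm tin, 50 mm across, 21 mm high. Loose bystander, not to be disturbed; origin: centre of its underside.
- stamp: Wooden hand stamp with a turned knob, 32 x 45 mm, 62 mm high. Loose bystander, not to be disturbed; origin: centre of its underside.
- call_bell: Domed counter bell with a knob on top, 70 mm across, 50 mm high. Loose bystander, not to be disturbed; origin: centre of its underside.
- ribbon_spool_1: Ribbon spool lying flat, 59 mm across, 26 mm high. Loose bystander, not to be disturbed; origin: centre of its underside.
- soap_2: Wrapped bar of soap, 53 x 78 mm, 28 mm high. Loose bystander, not to be disturbed; origin: centre of its underside.
There are look-alikes about, which are no part of the job. What is shaped like the bar_switch but purple is not meant. Leave any green look-alike of the square_switch alone.

How it is judged (in metres and radians):
On the way, in this order (a step that is already met when the one before it is completed fails the run):
1. the large round key is pressed down (value of joint round_key above 0.006 m), for 0.1 s.
2. the square key is pressed down (value of joint square_key above 0.006 m), for 0.1 s.
3. the bar key is pressed down (value of joint bar_key above 0.006 m), for 0.1 s.
At the end, for the whole second after the job is handed in: The large round, square and bar keys were pressed in that order and are all down (at least 6 mm of their 8 mm); the small round key is still up (pressed less than 3 mm); the switches stand upright within 20 mm, and the other things within 20 mm, of where they began (value of joint each of round_key, square_key, bar_key above 0.006 m and value of joint small_key below 0.003 m and distance of each of round_switch, square_switch, bar_switch, small_switch, balm_tin_1, stamp, call_bell, ribbon_spool_1, soap_2 from where it was at the start of the episode below 0.02 m and angle between each of round_switch, square_switch, bar_switch, small_switch's own z axis and vertical below 0.1 rad); the robot touches nothing.
It fails at once if a key is pressed before its turn (square before the large round key is down, or bar before the square key is down) ((value of joint square_key above 0.003 m and value of joint round_key below 0.006 m) or (value of joint bar_key above 0.003 m and value of joint square_key below 0.006 m)).
It fails at once if the small round key is pressed (value of joint small_key above 0.003 m).
It fails at once if a switch is pressed hard (over 20 N) (contact force between any of the arm, the fingers and round_switch above 20 N or contact force between any of the arm, the fingers and square_switch above 20 N or contact force between any of the arm, the fingers and bar_switch above 20 N or contact force between any of the arm, the fingers and small_switch above 20 N).
It fails at once if a switch is lifted, tipped or shoved away (height (world z) of any of round_switch, square_switch, bar_switch, small_switch above 0.008 m or angle between any of round_switch, square_switch, bar_switch, small_switch's own z axis and vertical above 0.2 rad or distance of any of round_switch, square_switch, bar_switch, small_switch from where it was at the start of the episode above 0.03 m).
It fails at once if another thing on the counter is lifted or moved (distance of any of balm_tin_1, stamp, call_bell, ribbon_spool_1, soap_2 from where it was at the start of the episode above 0.03 m).
It also fails if it takes over 48 s, if anything falls off the work surface, if the arm or the gripper's body presses on something with over 40 N, if the wrist force passes 120 N, or if a joint passes its speed limit or range.

### The arm

A 7-joint arm with a two-finger parallel gripper is mounted at the origin on a cart in front of the work surface, level with it; the furniture and walls round the work are solid. World frame = base frame: x ahead of the robot, y to its left, z up, the work surface at z = 0. Lengths are in mm, angles in degrees, forces in N, time in s.
With the tool pointing down it reaches from about 425 to 950 mm from the base axis. Payload 16.7 kg.
Tool frame: the origin (TCP) lies midway between the tips of the shut fingers; the grasp point (between the pads) lies 19 mm behind it; z points along the fingers, y is the direction in which the jaws open and shut (so a half turn about z gives the same grasp; the last joint's range is limited). The gripper opens to 94 mm and grips with 3 to 60 N. Pads are 16 mm wide; open, the fingers measure 119 mm over their backs; the gripper's body (75 mm by 177 mm) begins 78 mm behind the grasp point.
Start: joints at [-84.082, 24.414, 4.234, 92.017, -1.954, 63.644, -3.845], TCP at [168.834, 653.505, 205.467] pointing down, gripper open.
Joint ranges: [-163.25, 163.25], [-28.42, 122.38], [-70.27, 78.77], [12.13, 141.07], [-58.53, 238.53], [9.26, 117.41], [-156.51, 156.51]. Speed limits (degrees/s): [108.29, 108.29, 136.94, 136.94, 172.46, 172.46, 172.46].

### API

Orientations are given as a 3x3 rotation matrix whose columns are the frame's x, y, z axes.
In Python, from plant import robot gives the robot as it stands.
- The arm moves only by the shell command python3 -m handwheel 'ROWS'. ROWS is JSON, a list of rows, each an object with "translation": the shift along the tool's x, y, z in mm, a list of three; "delta_rot": the turn, a rotation vector about the tool's x, y, z in degrees, a list of three; "hand": the closure, from 0 (fully open) to 1 (shut). In form: [{"translation": [dx, dy, dz], "delta_rot": [wx, wy, wz], "hand": hand}, ...]. A call has 1 to 10 rows; each row shifts and turns the commanded pose from where the row before left it, along the tool's axes as they then stand; what a row does not reach is not made up. A row lasts 1/10 s, in which the tool goes at most 50 mm and 8.59 degrees, less where a joint would pass 70% of its speed; a pose out of reach is approached as far as the arm can. A call with a gripper value outside its range is refused whole. The fingers move at their own pace and stop on an object; the grip force is fixed at half the most. Time passes only in rows, so rows that do not move let the fingers close. It gives the time, the measured TCP pose, the force and the opening at its end, in the units of the state.
- robot.sense(): the state, without advancing time (a new reading comes with each control period).
- robot.snapshot(name): name is "scene" or "top" or "wrist"; returns a dict with "img" (384x512x3 uint8, red, green, blue), "z_map" (384x512 float32, mm along the optical axis (not along the pixel's ray), 0 where there is no reading), "fx", "fy", "cx", "cy" (pixels), "dist_coeffs" ([k1, k2, p1, p2, k3] as OpenCV has them; the pictures are not rectified), "R" (3x3) and "t" (3): a world point X has camera coordinates R X + t. Camera axes: x right, y down, z forward; pixel columns grow to the right and rows downward; lengths in mm; the calibration is good to about 2 mm. A picture is of the moment at which its call begins.
- robot.job_done(): hands the job in, once; it reports no verdict.
Trained networks look in a picture, given as the dict that the camera call returned (one of the last four; its "shot" number tells which), for a name from the list of things; names that differ only in an ending like _2 or _b are one class to them, and where a whole thing is asked for, a point or a joint stands for the part that bears it (a point fixed in the world has none). Each returns a list of dicts, best first, with "confidence" (0 to 1); they miss things now and then, are a little off and sometimes report something else, mostly with a low value. They report only what shows in the picture. A call takes as long as a camera call. They do not tell look-alikes from the thing itself.
- robot.boxes_of(query, picture): "extent" ([left, top, right, bottom] in pixels, round what is visible of it).
- robot.silhouettes(query, picture): "pixels" (384x512 bool, what is visible of it) and "extent" ([left, top, right, bottom] in pixels, round what is visible of it).
The state is a dict: "t": time; "joints": joint angles; "joint_vel": joint speeds; "tau": joint torques, N m; "position": TCP position; "tool_rot": TCP orientation; "contact_force": force on the tool from outside, world axes, zero at the start; "wrist_torque": the same for the moment, N m; "opening": finger opening in mm.
Only numpy, scipy, OpenCV 4.12 (cv2) and the standard library are available. Lean on these libraries where they do the work, as an engineer would, in place of code of your own. Each camera call takes 0.05 s, during which the arm holds its last target.

## Working session

There is one attempt and no reset: what is moved stays moved. The work goes in short steps, Python scripts to look and compute and a shell command to move; the robot and the scene stay as the last step left them, time stands still between calls to the robot, and variables do not carry over. Pictures are saved under pics/ and viewed, and the job is handed in when it is done.

```bash
mkdir -p pics; ls; python3 - <<'E'
from plant import robot
import cv2,numpy as np,pickle
s=robot.sense(); print(s['t'],s['position'],s['tool_rot'],s['contact_force'],s['opening'])
for n in ['top','scene']:
    p=robot.snapshot(n); cv2.imwrite(f'pics/{n}0.png',p['img'][:,:,::-1]); print(n,p['fx'],p['dist_coeffs'],p['shot'],p['t'])
    pickle.dump(p,open(f'{n}0.pkl','wb'))
    for q in ['round_switch','square_switch','bar_switch','small_switch']:
        print(q,[(b['extent'],round(b['confidence'],2)) for b in robot.boxes_of(q,p)])
print(robot.sense()['t'])
E
```

```text
pics
0.0 [168.74239778 653.1425101  204.80239897] [[-9.68216720e-01  2.50112638e-01 -2.27466117e-04]
 [ 2.50112730e-01  9.68216000e-01 -1.18259992e-03]
 [-7.55468507e-05 -1.20190518e-03 -9.99999275e-01]] [ 0.42489    -0.28125576 -0.79215835] 94.0954701937871
top 376.9904126038441 [-0.07752895  0.          0.          0.          0.        ] 1 [ 222.81554198  504.01374026 1088.21839092]
round_switch [([273.8, 184.1, 299.0, 214.9], 0.7)]
square_switch [([209.1, 151.7, 241.6, 180.7], 0.83), ([113.9, 232.3, 141.4, 262.6], 0.63), ([215.3, 155.9, 231.6, 170.5], 0.44)]
bar_switch [([295.5, 225.8, 329.6, 262.3], 0.94), ([322.5, 146.1, 355.1, 169.8], 0.73)]
small_switch [([383.6, 194.8, 410.4, 223.0], 0.58), ([278.1, 137.2, 300.6, 161.0], 0.33)]
scene 436.2344746995625 [-0.13705141  0.          0.          0.          0.        ] 2 [ 492.27722439  177.98061044 1517.6030223 ]
round_switch [([260.2, 188.7, 282.3, 205.8], 0.79), ([179.8, 202.4, 197.2, 218.0], 0.16)]
square_switch [([176.5, 265.0, 215.6, 287.3], 0.96)]
bar_switch [([269.5, 165.5, 290.7, 176.8], 0.79), ([307.1, 194.8, 320.8, 211.9], 0.55)]
small_switch [([324.8, 167.8, 342.0, 178.3], 0.78)]
0.5
```

```bash
python3 - <<'E'
import cv2
for n in ['top','scene']:
    im=cv2.imread(f'pics/{n}0.png')
    c=im[110:300,90:440] if n=='top' else im[140:320,120:420]
    cv2.imwrite(f'pics/{n}0c.png',cv2.resize(c,None,fx=2.25,fy=2.25,interpolation=cv2.INTER_CUBIC))
E
```

```text
(no output)
```

View pics/top0c.png

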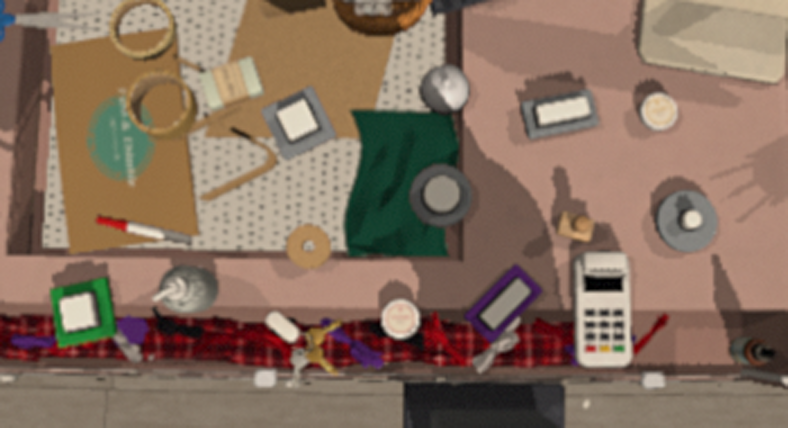

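View pics/scene0c.png

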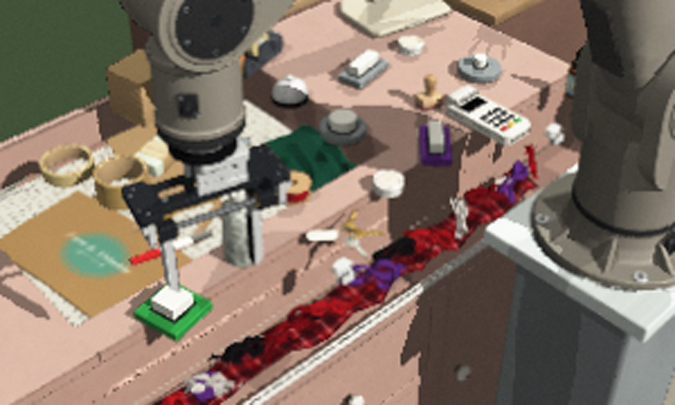

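View pics/top0.png

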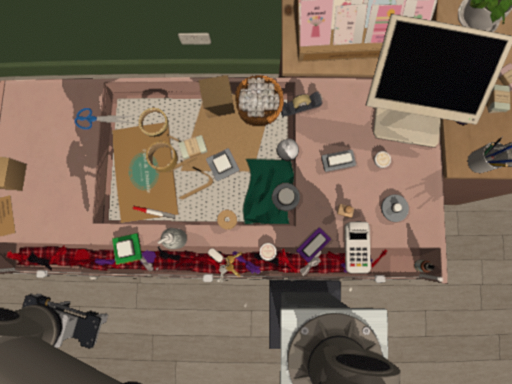

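Top view: the large round switch is at (286,196), in shadow so its key looks grey. The square switch is at (222,162), the grey-based bar switch at (338,160) and the small-key switch at (396,208). The look-alikes are the green square at (125,249) and the purple bar at (314,244). Next I'll measure positions.

```bash
cat > h.py <<'E'
import numpy as np,cv2
def backproj(p,uv,depth=None,zw=None):
    uv=np.asarray(uv,float).reshape(-1,2)
    K=np.array([[p['fx'],0,p['cx']],[0,p['fy'],p['cy']],[0,0,1]])
    n=cv2.undistortPoints(uv.reshape(-1,1,2),K,np.array(p['dist_coeffs'])).reshape(-1,2)
    r=np.c_[n,np.ones(len(n))]; R=np.array(p['R']);t=np.array(p['t'])
    c=-R.T@t; d=r@R
    if depth is not None: return c+d*np.asarray(depth).reshape(-1,1)
    return c+d*((zw-c[2])/d[:,2])[:,None]
def cloud(p,win=None):
    l,t,r,b=win
    vv,uu=np.mgrid[t:b,l:r]
    z=p['z_map'][t:b,l:r].ravel(); m=z>0
    uv=np.c_[uu.ravel(),vv.ravel()][m]
    return uv,backproj(p,uv,z[m])
E
python3 - <<'E'
import pickle,numpy as np
from h import *
p=pickle.load(open('top0.pkl','rb'))
for n,(u,v) in dict(round=(286,196),square=(222,162),bar=(338,160),small=(396,208),green=(125,249),purple=(314,244),bell=(288,149)).items():
    uv,X=cloud(p,(u-24,v-24,u+25,v+25))
    bg=np.median(X[:,2])
    key=X[(X[:,2]>27)&(X[:,2]<48)&(np.hypot(*(uv-[u,v]).T)<13)]
    body=X[(X[:,2]>11)&(X[:,2]<48)&(np.hypot(*(uv-[u,v]).T)<19)]
    print(n,'bg',bg.round(1),'nkey',len(key),'key',key.mean(0).round(1), 'min',key.min(0).round(0),'max',key.max(0).round(0),'body mid',((body.min(0)+body.max(0))/2).round(1),(body.max(0)-body.min(0)).round(0))
    print('   from px at z38',backproj(p,[[u,v]],zw=38).round(1))
# height map
uv,X=cloud(p,(90,80,450,290))
H=np.zeros((210,360)); H[uv[:,1]-80,uv[:,0]-90]=X[:,2]
np.set_printoptions(linewidth=250)
print(H[5::12,5::12].round(0).astype(int))
E
```

```text
round bg -2.8 nkey 199 key [485.9 146.   36.8] min [463. 124.  32.] max [509. 169.  43.] body mid [485.6 145.7  27. ] [82. 82. 31.]
   from px at z38 [[483.9 145.7  38. ]]
square bg -67.3 nkey 196 key [584.5 341.2  36.9] min [559. 314.  28.] max [611. 367.  43.] body mid [585.2 341.4  27. ] [102. 100.  32.]
   from px at z38 [[585.9 339.1  38. ]]
bar bg 0.7 nkey 183 key [600.7 -16.   36.8] min [584. -51.  27.] max [618.  18.  43.] body mid [600.  -19.9  27.2] [ 66. 106.  32.]
   from px at z38 [[595.2 -12.1  38. ]]
small bg 0.9 nkey 50 key [ 453.7 -187.4   35.8] min [ 442. -197.   27.] max [ 466. -178.   40.] body mid [ 454.5 -188.5   25.6] [83. 84. 29.]
   from px at z38 [[ 450.5 -183.8   38. ]]
green bg -2.0 nkey 201 key [323.3 623.7  36.8] min [300. 600.  27.] max [345. 650.  43.] body mid [324.1 625.5  27.2] [91. 92. 31.]
   from px at z38 [[321.2 621.2  38. ]]
purple bg -1.2 nkey 203 key [341.4  63.2  37. ] min [311.  31.  28.] max [372.  93.  43.] body mid [341.6  63.6  27.3] [104. 102.  31.]
   from px at z38 [[342.7  63.6  38. ]]
bell bg -5.6 nkey 258 key [633.8 140.9  34.5] 
[... 2179 characters left out ...]
0   -3   -4    2   -1   -2   20   37   -2   23   22   -1   -1    2   -4    1   -5   -1]
 [-144 -144   38   41 -136 -142 -113 -148 -133 -136    4 -155    4 -144   23   23 -138   15   37 -161 -138   18   24 -164  -99 -161 -161 -164  -70    1]
 [-136 -141 -130 -145 -142 -134 -140 -133 -136 -139 -109    3 -143 -103 -131 -137 -134 -132  -91 -134 -134   16   25 -108 -158 -161 -159   45   95   -3]
 [-291 -866 -862 -859 -859 -849 -861 -188 -190   -1 -189 -191 -188 -189 -192 -168 -171 -176 -148 -148 -154 -151 -190 -173    2 -151 -146 -152  -48    0]
 [-864 -864 -859 -866 -861 -862 -861 -855 -864 -868 -860 -865 -860 -859 -862 -762 -765 -754 -758 -766 -756 -863 -863 -861 -867 -867 -861 -861 -858 -871]]
```

Heights agree: key tops are about 37 mm and bases 18 mm. Key centres are round (486,146), square (585,341) and bar (600,-17). I'll move over the round key with the fingers shut.

```bash
python3 -m handwheel '[{"translation":[-21.7,-20.6,0],"delta_rot":[0,0,0],"hand":1},{"translation":[-21.7,-20.6,0],"delta_rot":[0,0,0],"hand":1},{"translation":[-21.7,-20.6,0],"delta_rot":[0,0,0],"hand":1},{"translation":[-21.7,-20.6,0],"delta_rot":[0,0,0],"hand":1},{"translation":[-21.7,-20.6,0],"delta_rot":[0,0,0],"hand":1},{"translation":[-21.7,-20.6,0],"delta_rot":[0,0,0],"hand":1},{"translation":[-21.7,-20.6,0],"delta_rot":[0,0,0],"hand":1},{"translation":[-21.7,-20.6,0],"delta_rot":[0,0,0],"hand":1},{"translation":[-21.7,-20.6,0],"delta_rot":[0,0,0],"hand":1},{"translation":[-21.7,-20.6,0],"delta_rot":[0,0,0],"hand":1}]'
```

```text
t: 1.5
position: [328.0, 398.7, 205.7]
tool_rot: [[-0.968, 0.25, 0.0], [0.25, 0.968, 0.0], [-0.0, 0.0, -1.0]]
contact_force: [0.2, 0.3, -0.3]
opening: 17.9
```

```bash
python3 -m handwheel '[{"translation":[-21.6,-20.5,5],"delta_rot":[0,0,0],"hand":1},{"translation":[-21.6,-20.5,5],"delta_rot":[0,0,0],"hand":1},{"translation":[-21.6,-20.5,5],"delta_rot":[0,0,0],"hand":1},{"translation":[-21.6,-20.5,10],"delta_rot":[0,0,0],"hand":1},{"translation":[-21.6,-20.5,10],"delta_rot":[0,0,0],"hand":1},{"translation":[-21.6,-20.5,10],"delta_rot":[0,0,0],"hand":1},{"translation":[-21.6,-20.5,10],"delta_rot":[0,0,0],"hand":1},{"translation":[-21.6,-20.5,10],"delta_rot":[0,0,0],"hand":1},{"translation":[-21.6,-20.5,10],"delta_rot":[0,0,0],"hand":1},{"translation":[-21.6,-20.5,10],"delta_rot":[0,0,0],"hand":1}]'
python3 - <<'E'
from plant import robot
import cv2,pickle
p=robot.snapshot('wrist');cv2.imwrite('pics/w1.png',p['img'][:,:,::-1])
pickle.dump(p,open('w1.pkl','wb'))
s=robot.sense();print(s['t'],s['position'],s['contact_force'],s['opening'],s['joints'])
for q in ['round_switch','round_top']: print([(b['extent'],b['confidence']) for b in robot.boxes_of(q,p)])
E
```

```text
t: 2.5
position: [485.9, 146.3, 120.3]
tool_rot: [[-0.968, 0.25, 0.001], [0.25, 0.968, 0.0], [-0.0, 0.0, -1.0]]
contact_force: [-0.7, 0.6, 0.7]
opening: 0.4
2.55 [487.36908162 141.85172047 119.15223948] [-0.35976164 -6.3590604  -2.48537221] 0.6887423768213432 [-41.68052362  15.34985358  21.16910558 119.04834933  -7.38754615
  46.85524546  59.17265866]
[([216.8, 149.5, 296.9, 222.6], 0.57)]
[([232.6, 170.6, 278.4, 220.4], 0.77)]
```

View pics/w1.png

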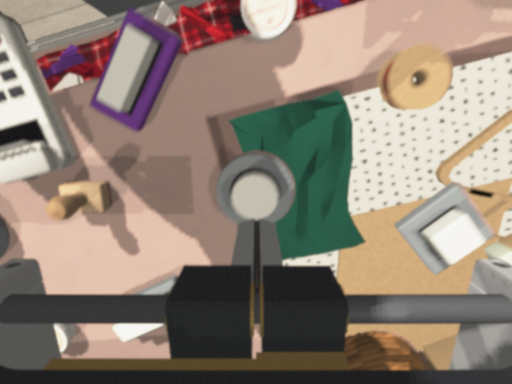

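The wrist view shows the round key at (255,195) just ahead of the fingertips at (256,225), the square key at (455,237) and the purple look-alike bar at (135,70). I'll cross-check with this camera's depth.

```bash
python3 - <<'E'
import pickle
from h import *
from plant import robot
p=pickle.load(open('w1.pkl','rb'))
for n,w in dict(round=(225,165,290,222),square=(410,195,500,275)).items():
    uv,X=cloud(p,w); k=X[(X[:,2]>28)&(X[:,2]<45)]
    print(n,len(k),k.mean(0).round(1),((k.min(0)+k.max(0))/2).round(1),(k.max(0)-k.min(0)).round(0))
print(robot.sense()['position'])
E
```

```text
round 1741 [483.7 146.7  37.1] [485.  146.1  33.8] [47. 47. 11.]
square 1728 [580.9 339.4  36.9] [583.  341.6  34.1] [54. 55. 12.]
[485.68793964 145.49312142 120.08260965]
```

```bash
python3 -m handwheel '[{"translation":[0,0,20],"delta_rot":[0,0,0],"hand":1},{"translation":[0,0,20],"delta_rot":[0,0,0],"hand":1},{"translation":[0,0,20],"delta_rot":[0,0,0],"hand":1},{"translation":[0,0,10],"delta_rot":[0,0,0],"hand":1},{"translation":[0,0,4],"delta_rot":[0,0,0],"hand":1},{"translation":[0,0,2],"delta_rot":[0,0,0],"hand":1},{"translation":[0,0,2],"delta_rot":[0,0,0],"hand":1},{"translation":[0,0,2],"delta_rot":[0,0,0],"hand":1},{"translation":[0,0,2],"delta_rot":[0,0,0],"hand":1},{"translation":[0,0,2],"delta_rot":[0,0,0],"hand":1}]'

```

```text
t: 3.65
position: [485.4, 147.3, 36.6]
tool_rot: [[-0.968, 0.25, 0.0], [0.25, 0.968, 0.0], [-0.0, 0.0, -1.0]]
contact_force: [-1.0, 0.6, 2.5]
opening: 0.4
```

```bash
python3 -m handwheel '[{"translation":[0,0,2],"delta_rot":[0,0,0],"hand":1},{"translation":[0,0,2],"delta_rot":[0,0,0],"hand":1},{"translation":[0,0,2],"delta_rot":[0,0,0],"hand":1},{"translation":[0,0,2],"delta_rot":[0,0,0],"hand":1},{"translation":[0,0,1],"delta_rot":[0,0,0],"hand":1},{"translation":[0,0,0],"delta_rot":[0,0,0],"hand":1},{"translation":[0,0,0],"delta_rot":[0,0,0],"hand":1}]'

```

```text
t: 4.35
position: [485.4, 147.3, 27.6]
tool_rot: [[-0.968, 0.25, 0.0], [0.25, 0.968, 0.0], [-0.0, 0.0, -1.0]]
contact_force: [0.9, 1.0, 4.4]
opening: 0.6
```

```bash
python3 -m handwheel '[{"translation":[0,0,1],"delta_rot":[0,0,0],"hand":1},{"translation":[0,0,1],"delta_rot":[0,0,0],"hand":1},{"translation":[0,0,0],"delta_rot":[0,0,0],"hand":1},{"translation":[0,0,0],"delta_rot":[0,0,0],"hand":1}]'

```

```text
t: 4.75
position: [485.4, 147.3, 25.6]
tool_rot: [[-0.968, 0.25, 0.0], [0.25, 0.968, 0.0], [-0.0, 0.0, -1.0]]
contact_force: [1.3, 0.8, 6.2]
opening: 0.4
```

The force rose to 6.2 N at z 25.6, so the key is at its stop. I'll lift and check.

```bash
python3 -m handwheel '[{"translation":[0,0,-3],"delta_rot":[0,0,0],"hand":1},{"translation":[0,0,-8],"delta_rot":[0,0,0],"hand":1},{"translation":[0,0,-20],"delta_rot":[0,0,0],"hand":1},{"translation":[0,0,-30],"delta_rot":[0,0,0],"hand":1},{"translation":[0,0,-30],"delta_rot":[0,0,0],"hand":1},{"translation":[0,0,0],"delta_rot":[0,0,0],"hand":1}]'
python3 - <<'E'
from plant import robot
from h import *
p=robot.snapshot('wrist');cv2.imwrite('pics/w2.png',p['img'][:,:,::-1])
for n,w in dict(round=(225,165,290,222),square=(410,195,500,275)).items():
    uv,X=cloud(p,w); k=X[(X[:,2]>24)&(X[:,2]<45)]
    print(n,len(k),np.median(k,0).round(1),((k.min(0)+k.max(0))/2).round(1),(k.max(0)-k.min(0)).round(0))
s=robot.sense();print(s['t'],s['position'],s['contact_force'])
E
```

```text
t: 5.35
position: [486.7, 147.6, 119.9]
tool_rot: [[-0.968, 0.251, 0.004], [0.251, 0.968, 0.002], [-0.003, 0.003, -1.0]]
contact_force: [1.1, 0.1, -0.8]
opening: 0.0
round 1639 [483.8 146.8  30. ] [484.7 146.4  28.1] [47. 47.  8.]
square 1845 [579.4 338.8  37.6] [592.5 354.3  31.9] [73. 79. 16.]
5.4 [485.86566635 147.53174158 118.16920193] [-0.97921495 -0.25704841 -0.21650455]
```

View pics/w2.png

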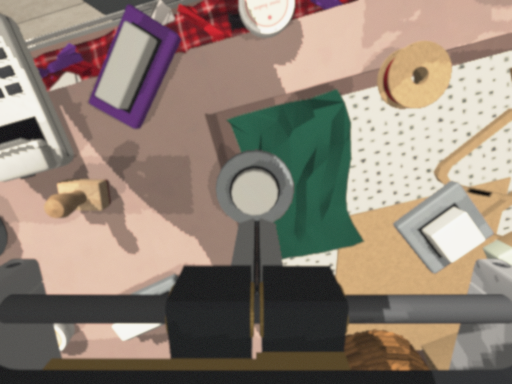

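The picture shows the round key unmoved at (255,192) and the depth puts its top at 30.0 mm, so it is fully down and the switch hasn't shifted. Now over the square key.

```bash
python3 -m handwheel '[{"translation":[-4.7,21.2,0],"delta_rot":[0,0,0],"hand":1},{"translation":[-4.7,21.2,0],"delta_rot":[0,0,0],"hand":1},{"translation":[-4.7,21.2,0],"delta_rot":[0,0,0],"hand":1},{"translation":[-4.7,21.2,0],"delta_rot":[0,0,0],"hand":1},{"translation":[-4.7,21.2,0],"delta_rot":[0,0,0],"hand":1},{"translation":[-4.7,21.2,0],"delta_rot":[0,0,0],"hand":1},{"translation":[-4.7,21.2,0],"delta_rot":[0,0,0],"hand":1},{"translation":[-4.7,21.2,0],"delta_rot":[0,0,0],"hand":1},{"translation":[-4.7,21.2,0],"delta_rot":[0,0,0],"hand":1},{"translation":[-4.7,21.2,0],"delta_rot":[0,0,0],"hand":1}]'
python3 -m handwheel '[{"translation":[0,0,0],"delta_rot":[0,0,0],"hand":1},{"translation":[0,0,0],"delta_rot":[0,0,0],"hand":1}]'
python3 - <<'E'
from plant import robot
from h import *
import pickle
p=robot.snapshot('wrist');cv2.imwrite('pics/w3.png',p['img'][:,:,::-1]);pickle.dump(p,open('w3.pkl','wb'))
uv,X=cloud(p,(150,130,360,225)); k=X[(X[:,2]>32)&(X[:,2]<45)&(np.hypot(X[:,0]-584,X[:,1]-341)<33)]
print(len(k),np.median(k,0).round(1),((k.min(0)+k.max(0))/2).round(1),(k.max(0)-k.min(0)).round(0))
E
```

```text
t: 6.4
position: [583.4, 341.0, 115.1]
tool_rot: [[-0.968, 0.25, -0.002], [0.25, 0.968, -0.001], [0.001, -0.002, -1.0]]
contact_force: [-0.3, -0.6, -0.3]
opening: 0.3
t: 6.6
position: [583.1, 340.2, 115.2]
tool_rot: [[-0.968, 0.25, -0.002], [0.25, 0.968, -0.002], [0.001, -0.002, -1.0]]
contact_force: [-0.4, 0.6, 0.6]
opening: 0.6
1699 [582.2 343.   37.6] [581.8 341.9  36. ] [49. 54.  8.]
```

View pics/w3.png

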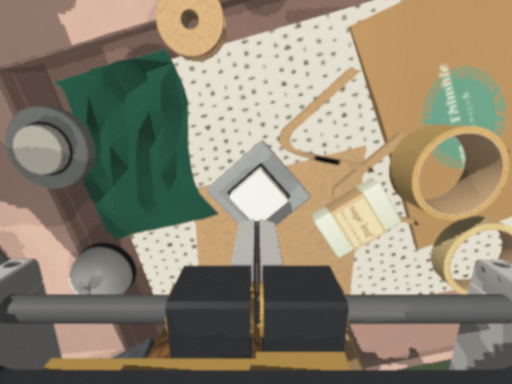

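The fingertips are at (256,222), lined up with the square key at (260,195). Depth puts its centre at about (583,342), within 2 mm of the TCP. Pressing.

```bash
python3 -m handwheel '[{"translation":[0,0,20],"delta_rot":[0,0,0],"hand":1},{"translation":[0,0,20],"delta_rot":[0,0,0],"hand":1},{"translation":[0,0,20],"delta_rot":[0,0,0],"hand":1},{"translation":[0,0,10],"delta_rot":[0,0,0],"hand":1},{"translation":[0,0,3],"delta_rot":[0,0,0],"hand":1},{"translation":[0,0,2],"delta_rot":[0,0,0],"hand":1},{"translation":[0,0,2],"delta_rot":[0,0,0],"hand":1},{"translation":[0,0,2],"delta_rot":[0,0,0],"hand":1},{"translation":[0,0,2],"delta_rot":[0,0,0],"hand":1},{"translation":[0,0,2],"delta_rot":[0,0,0],"hand":1}]'

```

```text
t: 7.65
position: [584.1, 340.9, 33.8]
tool_rot: [[-0.968, 0.25, 0.001], [0.25, 0.968, 0.001], [-0.001, 0.001, -1.0]]
contact_force: [1.0, 0.1, 2.6]
opening: 0.7
```

```bash
python3 -m handwheel '[{"translation":[0,0,2],"delta_rot":[0,0,0],"hand":1},{"translation":[0,0,2],"delta_rot":[0,0,0],"hand":1},{"translation":[0,0,2],"delta_rot":[0,0,0],"hand":1},{"translation":[0,0,1],"delta_rot":[0,0,0],"hand":1},{"translation":[0,0,1],"delta_rot":[0,0,0],"hand":1},{"translation":[0,0,0],"delta_rot":[0,0,0],"hand":1},{"translation":[0,0,0],"delta_rot":[0,0,0],"hand":1}]'

```

```text
t: 8.35
position: [584.1, 340.9, 25.8]
tool_rot: [[-0.968, 0.25, 0.001], [0.25, 0.968, 0.0], [-0.0, 0.0, -1.0]]
contact_force: [0.7, 0.8, 6.5]
opening: 0.5
```

```bash
python3 -m handwheel '[{"translation":[0,0,-3],"delta_rot":[0,0,0],"hand":1},{"translation":[0,0,-8],"delta_rot":[0,0,0],"hand":1},{"translation":[0,0,-20],"delta_rot":[0,0,0],"hand":1},{"translation":[0,0,-30],"delta_rot":[0,0,0],"hand":1},{"translation":[0,0,-30],"delta_rot":[0,0,0],"hand":1},{"translation":[0,0,0],"delta_rot":[0,0,0],"hand":1},{"translation":[0,0,0],"delta_rot":[0,0,0],"hand":1}]'
python3 - <<'E'
from plant import robot
from h import *
p=robot.snapshot('wrist')
uv,X=cloud(p,(150,130,360,225)); k=X[(X[:,2]>25)&(X[:,2]<45)&(np.hypot(X[:,0]-584,X[:,1]-341)<33)]
print(len(k),np.median(k,0).round(1),((k.min(0)+k.max(0))/2).round(1))
q=robot.snapshot('top');cv2.imwrite('pics/t4.png',cv2.resize(q['img'][60:280,90:450,::-1],None,fx=2.2,fy=2.2))
uv,X=cloud(q,(300,80,420,180))
H=np.zeros((100,120));H[uv[:,1]-80,uv[:,0]-300]=X[:,2]
# tall points near bar
m=(X[:,2]>60)&(X[:,1]>-150)&(X[:,1]<60)
print('tall: min x',X[m].min(0).round(0),X[m].max(0).round(0))
for y in range(-150,60,20):
    mm=m&(abs(X[:,1]-y)<10); print(y,X[mm].min(0).round() if mm.any() else None)
s=robot.sense();print(s['t'],s['position'])
E
```

```text
t: 9.05
position: [583.6, 340.8, 117.0]
tool_rot: [[-0.968, 0.25, 0.0], [0.25, 0.968, 0.001], [-0.0, 0.001, -1.0]]
contact_force: [-0.2, 0.0, -0.5]
opening: 0.5
1630 [582.9 342.4  30. ] [583.3 342.1  28.6]
tall: min x [ 725. -150.  123.] [791. -78. 192.]
-150 [ 725. -150.  127.]
-130 [ 728. -140.  123.]
-110 [ 732. -120.  125.]
-90 [ 734. -100.  126.]
-70 [738. -80. 128.]
-50 None
-30 None
-10 None
10 None
30 None
50 None
9.15 [582.99557729 340.45119907 115.52840722]
```

View pics/t4.png

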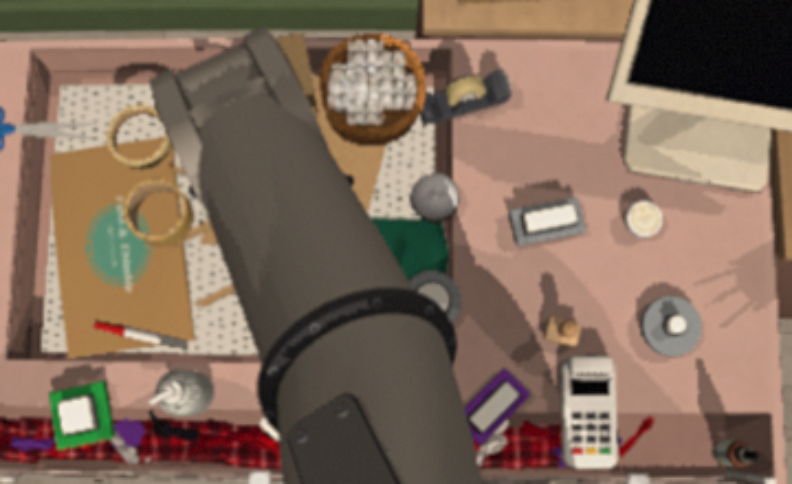

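The square key's top is at 30.0 mm, so it is fully down. In the picture the bar switch is at crop (548,220), undisturbed, and the monitor's lower edge (x ≥ 725, y < -78) is clear of the approach. I'll check the wrist overhang first.

```bash
python3 - <<'E'
from plant import robot
from h import *
q=robot.snapshot('top')
uv,X=cloud(q,(90,60,300,200))
m=(X[:,2]>180)
print(X[m].min(0).round(),X[m].max(0).round()); a=X[m]
for x in range(500,740,20):
    s=a[abs(a[:,0]-x)<10]; print(x,s.min(0).round() if len(s) else None,s.max(0).round() if len(s) else None)
s=robot.sense();print(s['position'],s['joints'])
E
```

```text
[391. 182. 230.] [648. 431. 712.]
500 [490. 238. 546.] [510. 362. 623.]
520 [510. 249. 558.] [530. 371. 607.]
540 [530. 257. 505.] [550. 389. 589.]
560 [550. 267. 520.] [570. 395. 574.]
580 [570. 248. 230.] [590. 431. 563.]
600 [590. 248. 252.] [610. 408. 556.]
620 [610. 292. 489.] [630. 395. 541.]
640 [630. 304. 486.] [648. 345. 529.]
660 None None
680 None None
700 None None
720 None None
[583.01619579 340.37275137 115.33142851] [-48.89248499  30.29766562  18.23953263  97.14944536 -11.18256106
  54.46204573  49.08308181]
```

The wrist reaches only about 65 mm past the TCP, so it stays well short of the monitor. Moving over the bar key.

```bash
python3 -m handwheel '[{"translation":[-7.1,-22.8,0],"delta_rot":[0,0,0],"hand":1},{"translation":[-7.1,-22.8,0],"delta_rot":[0,0,0],"hand":1},{"translation":[-7.1,-22.8,0],"delta_rot":[0,0,0],"hand":1},{"translation":[-7.1,-22.8,0],"delta_rot":[0,0,0],"hand":1},{"translation":[-7.1,-22.8,0],"delta_rot":[0,0,0],"hand":1},{"translation":[-7.1,-22.8,0],"delta_rot":[0,0,0],"hand":1},{"translation":[-7.1,-22.8,0],"delta_rot":[0,0,0],"hand":1},{"translation":[-7.1,-22.8,0],"delta_rot":[0,0,0],"hand":1},{"translation":[-7.1,-22.8,0],"delta_rot":[0,0,0],"hand":1},{"translation":[-7.1,-22.8,0],"delta_rot":[0,0,0],"hand":1}]'
python3 -m handwheel '[{"translation":[-7.1,-22.8,0],"delta_rot":[0,0,0],"hand":1},{"translation":[-7.1,-22.8,0],"delta_rot":[0,0,0],"hand":1},{"translation":[-7.1,-22.8,0],"delta_rot":[0,0,0],"hand":1},{"translation":[-7.1,-22.8,0],"delta_rot":[0,0,0],"hand":1},{"translation":[-7.1,-22.8,0],"delta_rot":[0,0,0],"hand":1},{"translation":[0,0,0],"delta_rot":[0,0,0],"hand":1},{"translation":[0,0,0],"delta_rot":[0,0,0],"hand":1}]'
python3 - <<'E'
from plant import robot
from h import *
p=robot.snapshot('wrist');cv2.imwrite('pics/w5.png',p['img'][:,:,::-1])
uv,X=cloud(p,(150,130,360,225)); k=X[(X[:,2]>32)&(X[:,2]<45)&(np.hypot(X[:,0]-600,X[:,1]+17)<48)]
print(len(k),np.median(k,0).round(1),((k.min(0)+k.max(0))/2).round(1),(k.max(0)-k.min(0)).round(0))
print(robot.sense()['joints'])
E
```

```text
t: 10.2
position: [594.9, 101.1, 115.5]
tool_rot: [[-0.968, 0.25, -0.002], [0.25, 0.968, -0.001], [0.001, -0.001, -1.0]]
contact_force: [-0.6, 0.0, 0.5]
opening: 0.5
t: 10.9
position: [600.8, -17.3, 115.7]
tool_rot: [[-0.968, 0.251, -0.001], [0.251, 0.968, -0.0], [0.001, -0.001, -1.0]]
contact_force: [-0.2, 0.6, 0.1]
opening: 0.2
1695 [599.4 -16.6  37.5] [600.2 -17.4  35.9] [37. 72.  8.]
[-21.7933403   24.23083448  22.07932283 107.43851556 -11.53145538
  50.56679374  81.4280626 ]
```

View pics/w5.png

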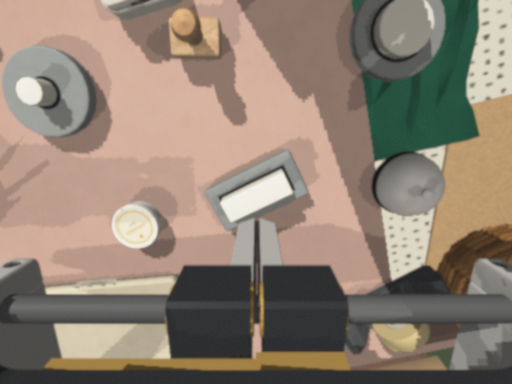

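The bar key at (256,195) is centred in front of the fingertips at (256,220), and depth puts its centre at about (600,-17). The purple look-alike isn't in view. Pressing.

```bash
python3 -m handwheel '[{"translation":[0,0,20],"delta_rot":[0,0,0],"hand":1},{"translation":[0,0,20],"delta_rot":[0,0,0],"hand":1},{"translation":[0,0,20],"delta_rot":[0,0,0],"hand":1},{"translation":[0,0,10],"delta_rot":[0,0,0],"hand":1},{"translation":[0,0,3],"delta_rot":[0,0,0],"hand":1},{"translation":[0,0,2],"delta_rot":[0,0,0],"hand":1},{"translation":[0,0,2],"delta_rot":[0,0,0],"hand":1},{"translation":[0,0,2],"delta_rot":[0,0,0],"hand":1},{"translation":[0,0,2],"delta_rot":[0,0,0],"hand":1},{"translation":[0,0,2],"delta_rot":[0,0,0],"hand":1}]'

```

```text
t: 11.95
position: [601.8, -16.9, 33.8]
tool_rot: [[-0.968, 0.25, 0.001], [0.25, 0.968, 0.0], [-0.001, 0.0, -1.0]]
contact_force: [0.6, 0.2, 2.2]
opening: 0.5
```

```bash
python3 -m handwheel '[{"translation":[0,0,2],"delta_rot":[0,0,0],"hand":1},{"translation":[0,0,2],"delta_rot":[0,0,0],"hand":1},{"translation":[0,0,2],"delta_rot":[0,0,0],"hand":1},{"translation":[0,0,1],"delta_rot":[0,0,0],"hand":1},{"translation":[0,0,1],"delta_rot":[0,0,0],"hand":1},{"translation":[0,0,0],"delta_rot":[0,0,0],"hand":1},{"translation":[0,0,0],"delta_rot":[0,0,0],"hand":1}]'

```

```text
t: 12.65
position: [601.7, -16.9, 25.7]
tool_rot: [[-0.968, 0.25, 0.001], [0.25, 0.968, 0.0], [-0.001, 0.0, -1.0]]
contact_force: [1.3, 1.5, 7.2]
opening: 0.4
```

```bash
python3 -m handwheel '[{"translation":[0,0,-3],"delta_rot":[0,0,0],"hand":1},{"translation":[0,0,-8],"delta_rot":[0,0,0],"hand":1},{"translation":[0,0,-20],"delta_rot":[0,0,0],"hand":1},{"translation":[0,0,-30],"delta_rot":[0,0,0],"hand":1},{"translation":[0,0,-30],"delta_rot":[0,0,0],"hand":1},{"translation":[0,0,-20],"delta_rot":[0,0,0],"hand":1},{"translation":[0,0,-20],"delta_rot":[0,0,0],"hand":1},{"translation":[0,0,0],"delta_rot":[0,0,0],"hand":1},{"translation":[0,0,0],"delta_rot":[0,0,0],"hand":1}]'
python3 - <<'E'
from plant import robot
from h import *
p=robot.snapshot('wrist');cv2.imwrite('pics/w6.png',p['img'][:,:,::-1])
q=robot.snapshot('top');cv2.imwrite('pics/t6.png',cv2.resize(q['img'][60:280,90:450,::-1],None,fx=2.2,fy=2.2))
for c,cam in (('wrist',p),('top',q)):
  uv,X=cloud(cam,(0,0,512,250) if c=='wrist' else (90,80,450,290))
  for n,(x,y,r) in dict(round=(485,146.5,22),square=(583,342,20),bar=(600,-17,30),small=(454,-188,10)).items():
    d=np.hypot(X[:,0]-x,X[:,1]-y)
    k=X[(X[:,2]>25)&(X[:,2]<45)&(d<r+12)]
    if len(k): print(c,n,len(k),np.median(k,0).round(1),((k.min(0)+k.max(0))/2).round(1))
print(robot.sense()['t'],robot.sense()['contact_force'])
E
```

```text
t: 13.55
position: [601.0, -17.0, 156.5]
tool_rot: [[-0.968, 0.25, -0.0], [0.25, 0.968, 0.0], [0.0, 0.0, -1.0]]
contact_force: [-0.9, -0.1, -0.5]
opening: 0.5
wrist round 1986 [485.5 144.8  30.4] [485.8 145.6  29.4]
wrist bar 1237 [599.5 -16.8  30. ] [600.1 -17.8  28.7]
wrist small 564 [ 455.5 -185.5   37.1] [ 454.6 -188.    32.5]
top round 192 [485.2 145.3  29.8] [486.7 146.6  30. ]
top square 185 [584.5 342.4  29.6] [585.  341.3  30. ]
top bar 183 [600.8 -18.9  29.7] [601.9 -18.8  29.9]
13.65 [-0.09834569 -0.23300081 -0.07751043]
```

View pics/w6.png

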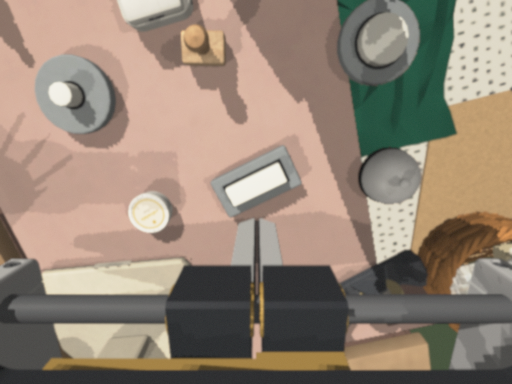

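View pics/t6.png

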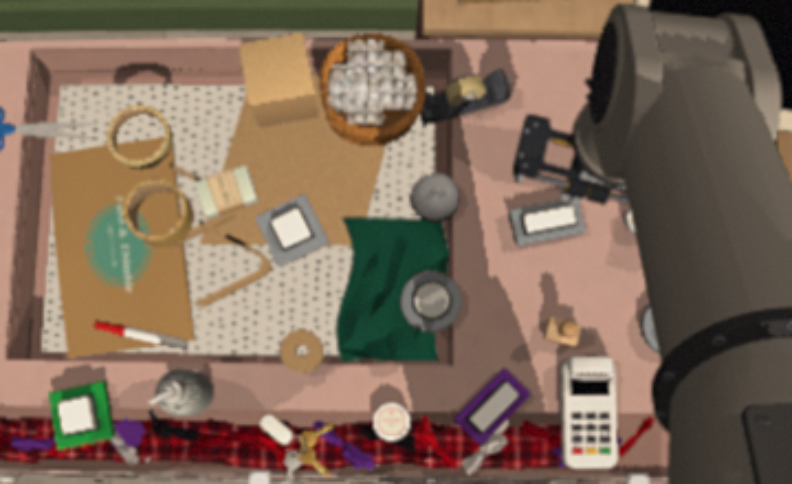

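Both cameras put the three key tops at about 30 mm and the wrist camera puts the small key at 37 mm. Nothing in the pictures has shifted, and the contact force is near zero. Handing in.

```bash
python3 -c "
from plant import robot
print(robot.job_done())"
```

```text
the job is handed in; nothing more can be done
None
```

I pressed the large round key, then the square key, then the bar key with the fingers shut. The readings at the end of the presses were 6.2, 6.5 and 7.2 N, slightly above the 3 to 6 N you gave but well under the 20 N limit. The job was handed in at about 13.7 s of the 48 s allowed; it reports no verdict.

- **Keys:** after the last press, depth from the top camera put all three pressed key tops at 29.6 to 29.8 mm, which is fully down. The wrist camera agreed for the round and bar keys, and had shown the square key at 30.0 mm just after its press.
- **Small key:** the wrist camera put it at 37.1 mm, still up. The arm hid it from the top camera in the last picture, so there was no second reading.
- **Positions:** the pressed switches measured within about 3 mm of their starting places. I judged the other things by eye, and saw no shift in the pictures.
- **Robot clear:** the gripper was raised to 156 mm, with near-zero contact force, when I handed in.

No check failed or disagreed.

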